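# Square a bearing carrier into the corner stop

## Task

Push the rectangular aluminium bearing carrier along the bench until it sits fully home in the steel corner stop, its long side flat against the long rail and its end flat against the short end stop, ready for marking out. Only push it with the fingers, steadily and flat on the bench: do not grip, lift, tip or knock it. Leave everything else on the bench where it is.

Things in the scene. Friction and masses are not known exactly. Their poses are not given: they have to be found in the camera images.
- carrier: loose aluminium bearing carrier, 0.5 to 0.9 kg, a flat block 92 mm along its x, 115 mm along its y, 36 mm high, with a low boss (80 mm diameter, 8 mm high, dark bore) on top. Origin: centre of underside, z up. Starts on the robot's side of the long rail, right of the end stop, turned up to 20 degrees from the rail. Slides under about 3 to 10 N. Too wide to grip.
- corner: fixed L of two bright steel rails, 28 mm high, 8 mm thick, with flat feet outside. Origin: inner corner at bench level, z up. Long rail: 310 mm along -y (to the right), inner face at x = 0, facing -x (the robot). End stop: 105 mm along -x, inner face at y = 0, facing -y. Home: carrier's origin at x = -46, y = -57.5 mm in this frame, frames parallel. Place and yaw vary.
- socket: bystander: upright steel deep socket, 30 mm diameter, 62 mm high, behind the long rail or left of the end stop; origin at the centre of its underside
- carton: bystander: small brown cardboard carton, 75 x 45 x 60 mm high, behind the long rail or left of the end stop; origin at the centre of its underside
- filter: bystander: upright oil filter can, white with a blue band, 77 mm diameter, 85 mm high; origin at the centre of its underside
- jar: bystander: glass jar with a steel lid, 60 mm diameter, 75 mm high; origin at the centre of its underside
- mug: bystander: white mug, 80 mm diameter without its handle, 90 mm high; origin at the centre of its underside
- wrench: bystander: steel wrench, 200 mm long, lying flat on the far left; origin at its middle, on the bench
- spray: bystander: red spray can with a white band, 60 mm diameter, 170 mm high, far left; origin at the centre of its underside
Not all that is in view belongs to the job. Of the things that look like the carrier, take the one that is nearest to the robot's base at the start.

How it is judged (in metres and radians):
At the end, for the whole second after the job is handed in: The carrier lies flat and at rest, each of its two faces within about 3.5 mm of the long rail and of the end stop, square to them within 0.04 rad, and every bystander is within 20 mm of where it began (x of carrier in the frame of corner between -0.0495 and -0.043 m and y of carrier in the frame of corner between -0.061 and -0.0545 m and angle between the x axis of carrier and the x axis of corner, either way round below 0.04 rad and height (world z) of carrier below 0.004 m and angle between carrier's own z axis and vertical below 0.04 rad and linear speed of carrier below 0.01 m/s and distance of each of socket, carton, filter, jar, mug, wrench, spray from where it was at the start of the episode below 0.02 m); the robot touches nothing.
It fails at once if the carrier is lifted more than 8 mm off the bench (height (world z) of carrier above 0.008 m).
It fails at once if the carrier is tipped by more than 0.12 rad (angle between carrier's own z axis and vertical above 0.12 rad).
It fails at once if the carrier is knocked along faster than 0.4 m/s (linear speed of carrier above 0.4 m/s).
It fails at once if a bystander is moved more than 20 mm (distance of any of socket, carton, filter, jar, mug, wrench, spray from where it was at the start of the episode above 0.02 m).
It also fails if it takes over 51 s, if anything falls off the work surface, if the arm or the gripper's body presses on something with over 40 N, if the wrist force passes 120 N, or if a joint passes its speed limit or range.

## Robot

A 6-joint arm with a two-finger parallel gripper is mounted at the origin on the work surface. World frame = base frame: x ahead of the robot, y to its left, z up, the work surface at z = 0. Lengths are in m, angles in degrees, forces in N, time in s.
With the tool pointing down it reaches from about 0.375 to 0.9 m from the base axis. Payload 3.1 kg.
Tool frame: the origin (TCP) lies at the very end of the fingers, on their centre line; the grasp point (between the pads) lies 19 mm behind it (grip_point_offset is the distance from the TCP to the grasp point, in m); y points along the fingers, x is the direction in which the jaws open and shut, and the axes are right-handed (so a half turn about y gives the same grasp; the last joint's range is limited). The gripper opens to 87 mm and grips with 3 to 60 N. Pads are 19 mm wide; open, the fingers measure 117 mm over their backs; the gripper's body (75 mm by 190 mm) begins 51 mm behind the grasp point.
Start: joints at [63.57, 30.224, 82.088, -0, 67.689, -10.227], TCP at [0.174, 0.6, 0.223] pointing down, gripper open.
Joint ranges: [-176.69, 176.69], [-43.24, 126.21], [12.49, 139.97], [-82, 262], [0, 151.66], [-163.58, 163.58]. Speed limits (degrees/s): [159.86, 159.86, 180, 180, 180, 180].

## Interface

Orientations are given as a 3x3 rotation matrix whose columns are the frame's x, y, z axes.
In Python, from rig import * gives the robot as it stands.
- The arm moves only by the tool send_rows, never from a script. Its argument "moves" is text: rows parted by semicolons, each of 5 numbers parted by spaces: the finger opening in mm, from 0 to 87, then the shift along the tool's x, y, z in mm, then the turn about the tool's y in degrees. In form: fingers dx dy dz yaw; .... A call has 1 to 20 rows; each row shifts and turns the commanded pose from where the row before left it, along the tool's axes as they then stand; what a row does not reach is not made up. A row lasts 1/12 s, in which the tool goes at most 41.7 mm and 7.16 degrees, less where a joint would pass 70% of its speed; a pose out of reach is approached as far as the arm can. A call is refused whole if a number of a shift passes 41.7 or a number of a turn 7.16, either way. A call with a gripper value outside its range is refused whole. The fingers move at their own pace and stop on an object; the grip force is fixed at half the most. Time passes only in rows, so rows that do not move let the fingers close. It gives the time, the measured TCP pose, the force and the opening at its end, in the units of the state.
- read_state(): the state, without advancing time (a new reading comes with each control period).
- capture(name): name is "side" or "top" or "wrist"; returns a dict with "image" (420x560x3 uint8, blue, green, red), "z_map" (420x560 float32, m along the optical axis (not along the pixel's ray), 0 where there is no reading), "mtx" (3x3 intrinsics, pixels), "origin" and "rotation" of the camera in the world; the wrist camera has in their place "tool_from_camera" (4x4, takes a point from camera to tool coordinates, whose origin is the TCP and whose axes are the tool frame's). Camera axes: x right, y up, looking along -z (the intrinsics and any distortion apply to the point x, -y, -z); pixel columns grow to the right and rows downward; lengths in m; the calibration is good to about 2 mm. A picture is of the moment at which its call begins: read the wrist's pose just before it.
- hand_in(): hands the job in, once; it reports no verdict.
Trained networks look in a picture, given as the dict that the camera call returned (one of the last four; its "shot" number tells which), for a name from the list of things; names that differ only in an ending like _2 or _b are one class to them, and where a whole thing is asked for, a point or a joint stands for the part that bears it (a point fixed in the world has none). Each returns a list of dicts, best first, with "p" (0 to 1); they miss things now and then, are a little off and sometimes report something else, mostly with a low value. They report only what shows in the picture. A call takes as long as a camera call. They do not tell look-alikes from the thing itself.
- search_frame(picture, name): "bbox" ([left, top, right, bottom] in pixels, round what is visible of it).
- masks_of(picture, name): "region" (420x560 bool, what is visible of it) and "bbox" ([left, top, right, bottom] in pixels, round what is visible of it).
- mark_of(picture, name): "pixel" ([row, column] in pixels: a listed point, or the origin of a listed thing).
The state is a dict: "time_s": time; "joint_positions": joint angles; "qvel": joint speeds; "tau": joint torques, N m; "position": TCP position; "tcp_rot": TCP orientation; "force": force on the tool from outside, world axes, zero at the start; "moment": the same for the moment, N m; "opening": opening from 0.0 (shut) to 1.0 (fully open).
Only numpy, scipy, OpenCV 4.12 (cv2) and the standard library are available. Lean on these libraries where they do the work, as an engineer would, in place of code of your own. Each camera call takes 0.05 s, during which the arm holds its last target. There are 200 camera calls.

## Working session

There is one attempt and no reset: what is moved stays moved. The work goes in short steps, Python scripts to look and compute and a tool call to move; the robot and the scene stay as the last step left them, time stands still between calls to the robot, and variables do not carry over. Pictures are saved under pics/ and viewed, about 8 in all and at most 12, crops included, and the job is handed in when it is done.

Besides the shell and the picture viewer there is one more tool, called after "Call:" as name(argument=value, ...) on one line, values as JSON. send_rows: Moves the arm, as the interface text tells. Its arguments: {"type":"object","properties":{"moves":{"type":"string"}},"required":["moves"]}

```bash
mkdir -p pics; ls; python3 - <<'E'
from rig import *
import cv2,numpy as np
s=read_state();print({k:np.round(v,3).tolist() for k,v in s.items()})
for n in("top","side"):
    c=capture(n);cv2.imwrite(f"pics/{n}0.png",c["image"]);np.savez(f"{n}0.npz",**{k:v for k,v in c.items()})
    print(n,c["mtx"].round(1).tolist(),np.round(c["origin"],3),np.round(c["rotation"],3).tolist(),[k for k in c])
    for o in("carrier","corner","socket","carton","filter","jar","mug"):
        print(o,[(np.round(d["bbox"]).tolist(),round(d["p"],2)) for d in search_frame(c,o)][:4])
E
```

```text
pics
{'time_s': 0.0, 'joint_positions': [63.571, 30.279, 82.156, -0.001, 67.689, -10.226], 'qvel': [0.114, -0.002, -0.071, -0.07, -0.049, -0.012], 'tau': [-0.001, -44.005, -17.659, 0.063, 0.058, -0.0], 'position': [0.174, 0.6, 0.222], 'tcp_rot': [[0.279, -0.001, -0.96], [0.96, -0.002, 0.279], [-0.002, -1.0, 0.0]], 'force': [0.633, 0.501, -0.186], 'moment': [-0.008, 0.016, -0.025], 'opening': 0.998}
top [[496.1, 0.0, 277.2], [0.0, 496.1, 218.1], [0.0, 0.0, 1.0]] [ 0.36  -0.033  1.491] [[0.005, 0.987, -0.163], [-1.0, 0.002, -0.021], [-0.02, 0.163, 0.986]] ['image', 'z_map', 'mtx', 'origin', 'rotation', 'shot']
carrier [([265.0, 215.0, 310.0, 254.0], 0.92), ([163.0, 143.0, 202.0, 184.0], 0.68), ([342.0, 189.0, 385.0, 236.0], 0.67)]
corner [([214.0, 177.0, 329.0, 228.0], 0.96), ([416.0, 210.0, 449.0, 240.0], 0.39)]
socket [([234.0, 160.0, 246.0, 171.0], 0.63)]
carton [([182.0, 197.0, 208.0, 230.0], 0.86)]
filter [([416.0, 210.0, 450.0, 242.0], 0.73)]
jar [([430.0, 266.0, 457.0, 287.0], 0.88)]
mug [([152.0, 272.0, 183.0, 313.0], 0.98)]
side [[470.5, 0.0, 289.8], [0.0, 470.5, 213.6], [0.0, 0.0, 1.0]] [0.391 0.823 0.954] [[-0.977, 0.151, -0.153], [-0.215, -0.709, 0.672], [-0.007, 0.689, 0.724]] ['image', 'z_map', 'mtx', 'origin', 'rotation', 'shot']
carrier [([279.0, 201.0, 322.0, 238.0], 0.95), ([149.0, 283.0, 212.0, 332.0], 0.71), ([269.0, 149.0, 317.0, 178.0], 0.59)]
corner [([219.0, 183.0, 279.0, 289.0], 0.77)]
socket [([201.0, 230.0, 219.0, 256.0], 0.48)]
carton [([230.0, 282.0, 266.0, 312.0], 0.61)]
filter [([305.0, 107.0, 328.0, 137.0], 0.93), ([358.0, 109.0, 375.0, 136.0], 0.72)]
jar [([357.0, 109.0, 374.0, 135.0], 0.7), ([283.0, 202.0, 319.0, 239.0], 0.53)]
mug [([322.0, 310.0, 379.0, 364.0], 0.6)]
```

```bash
cat > h.py <<'E'
from rig import *
import cv2,numpy as np
def cloud(c,pose=None):
    """world points HxWx3 from a picture dict"""
    K=c["mtx"];z=c["z_map"];v,u=np.mgrid[:420,:560]
    P=np.stack([(u-K[0,2])/K[0,0]*z,-(v-K[1,2])/K[1,1]*z,-z],-1)
    if "rotation" in c: R,t=c["rotation"],c["origin"]
    else:
        T=c["tool_from_camera"];R0,t0=pose;R=R0@T[:3,:3];t=R0@T[:3,3]+t0
    W=P@np.asarray(R).T+t; W[z<=0]=np.nan
    return W
E
python3 - <<'E'
from h import *
out=[]
for n in("top","side"):
    c=capture(n);W=cloud(c)
    for o in("carrier","corner","socket","carton","jar","mug","filter"):
        for d in masks_of(c,o)[:3]:
            m=d["region"]&np.isfinite(W[...,2]);p=W[m]
            if len(p)<20: continue
            zt=np.percentile(p[:,2],90);q=p[abs(p[:,2]-zt)<.012]
            hist=np.histogram(p[:,2]*1000,bins=range(-10,101,10))[0]
            r=cv2.minAreaRect((q[:,:2]*1000).astype(np.float32))
            print(n,o,round(d["p"],2),len(p),"ztop",round(zt,3),np.round(r[0]),np.round(r[1]),round(r[2],1),hist.tolist())
    im=c["image"]; crop=im[130:330,130:470] if n=="top" else im[130:390,130:470]
    cv2.imwrite(f"pics/{n}1.png",cv2.resize(crop,None,fx=2.3,fy=2.3,interpolation=cv2.INTER_CUBIC))
E
```

```text
top carrier 0.94 1271 ztop 0.046 [ 622. -257.] [ 92. 114.] 76.6 [21, 28, 29, 54, 627, 507, 5, 0, 0, 0, 0]
top carrier 0.73 1151 ztop 0.046 [770. 292.] [ 91. 115.] 89.0 [1, 14, 26, 69, 546, 482, 13, 0, 0, 0, 0]
top carrier 0.68 1253 ztop 0.045 [559. -30.] [ 92. 115.] 16.4 [20, 28, 13, 39, 661, 489, 3, 0, 0, 0, 0]
top corner 0.58 1847 ztop 0.027 [683.  24.] [111. 334.] 22.0 [158, 1127, 147, 356, 59, 0, 0, 0, 0, 0, 0]
top socket 0.41 132 ztop 0.064 [764. 109.] [29. 28.] 49.2 [5, 8, 11, 7, 7, 10, 36, 48, 0, 0, 0]
top carton 0.79 515 ztop 0.062 [613. 244.] [77. 46.] 11.0 [18, 26, 20, 18, 20, 20, 264, 129, 0, 0, 0]
top jar 0.67 454 ztop 0.076 [ 428. -486.] [48. 53.] 0.3 [3, 9, 22, 18, 28, 52, 26, 51, 242, 3, 0]
top mug 0.7 818 ztop 0.087 [389. 315.] [78. 92.] 33.8 [42, 287, 35, 59, 44, 48, 40, 47, 73, 107, 36]
top mug 0.36 648 ztop 0.171 [657. 391.] [56. 51.] 33.1 [0, 1, 6, 17, 16, 20, 20, 21, 20, 28, 24]
side carrier 0.88 1113 ztop 0.047 [ 623. -254.] [ 95. 117.] 76.0 [1, 77, 114, 116, 384, 417, 4, 0, 0, 0, 0]
side carrier 0.75 1379 ztop 0.047 [561. -28.] [ 92. 119.] 15.7 [7, 84, 76, 98, 543, 562, 9, 0, 0, 0, 0]
side carrier 0.69 1896 ztop 0.047 [774. 295.] [ 93. 116.] 88.6 [7, 72, 98, 96, 734, 885, 0, 0, 0, 0, 0]
side corner 0.59 2206 ztop 0.029 [638.   7.] [113. 320.] 3.7 [21, 1373, 268, 395, 145, 1, 1, 2, 0, 0, 0]
side socket 0.54 228 ztop 0.065 [766. 113.] [27. 29.] 8.7 [0, 15, 24, 24, 26, 30, 26, 83, 0, 0, 0]
side carton 0.64 1024 ztop 0.063 [614. 246.] [75. 47.] 11.4 [1, 65, 73, 86, 86, 88, 211, 414, 0, 0, 0]
side jar 0.93 425 ztop 0.077 [ 429. -479.] [52. 49.] 54.2 [0, 20, 42, 46, 44, 51, 52, 36, 130, 4, 0]
side mug 0.55 2018 ztop 0.089 [390. 310.] [89. 83.] 17.0 [30, 316, 143, 187, 177, 174, 188, 183, 243, 230, 147]
side filter 0.96 654 ztop 0.087 [ 585. -453.] [68. 70.] 4.2 [0, 24, 59, 57, 53, 59, 61, 60, 67, 211, 3]
```

View pics/top1.png

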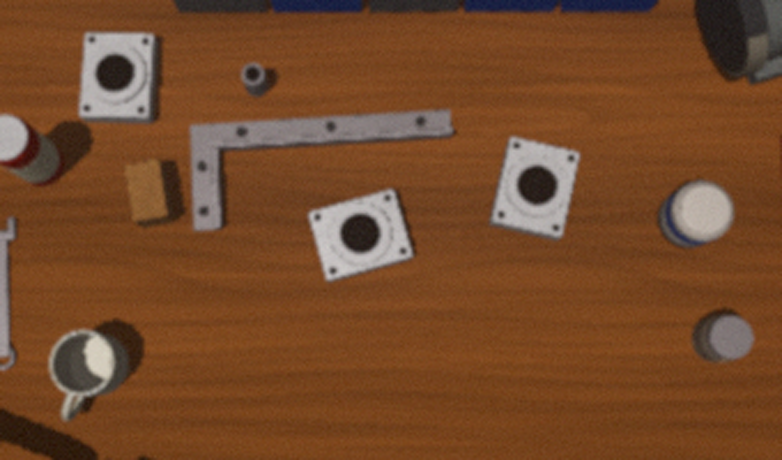

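```bash
cat >> h.py <<'E'
def fit_corner(W):
    """points of rail upper part -> corner frame (inner origin, yaw)"""
    P=W.reshape(-1,3);P=P[np.isfinite(P[:,2])]
    zm=(P[:,2]>.016)&(P[:,2]<.034)
    x,y=P[:,0],P[:,1]
    L=P[zm&(x>.60)&(x<.72)&(y<.13)&(y>-.14)]
    E=P[zm&(x>.53)&(x<.63)&(y<.205)&(y>.10)]
    return L,E
def carrier(c,W,near):
    best=None
    for d in masks_of(c,"carrier"):
        p=W[d["region"]];p=p[np.isfinite(p[:,2])]
        q=p[(p[:,2]>.03)&(p[:,2]<.055)]
        if len(q)<30: continue
        r=cv2.minAreaRect((q[:,:2]*1000).astype(np.float32))
        a=r[2] if r[1][0]<r[1][1] else r[2]-90
        e=np.hypot(*(np.array(r[0])/1000-near))
        if best is None or e<best[0]: best=(e,np.round(r[0],1),np.round(r[1],1),round(a,2))
    return best
E
python3 - <<'E'
from h import *
for n in("top","side"):
    c=capture(n);W=cloud(c);L,E=fit_corner(W)
    print(n,len(L),len(E), carrier(c,W,[.56,-.03]))
    # sections in rough frame
    a=np.polyfit(L[:,1],L[:,0],1);print("long",a)
    for y0 in np.arange(-.13,.13,.04):
        s=L[(L[:,1]>y0)&(L[:,1]<y0+.04)];t=s[s[:,2]>.024]
        print(round(y0+.02,2),len(s),len(t),np.round(np.percentile(t[:,0],[2,50,98])*1000,1),np.round(np.percentile(s[:,0],[2])*1000,1))
    for x0 in np.arange(.53,.63,.025):
        s=E[(E[:,0]>x0)&(E[:,0]<x0+.025)];t=s[s[:,2]>.024]
        if len(t):print("end",round(x0+.0125,3),len(s),len(t),np.round(np.percentile(t[:,1],[2,50,98])*1000,1),np.round(np.percentile(s[:,1],[2])*1000,1))
E
```

```text
top 321 64 (np.float64(0.0006165396792836112), array([559.4, -30.2]), array([ 92.3, 114.8]), 16.17)
long [-0.00317168  0.68028555]
-0.11 41 29 [690.8 694.2 698.8] [690.5]
-0.07 59 49 [601.3 690.7 697.5] [601.3]
-0.03 61 43 [601.3 687.6 694.7] [601.4]
0.01 42 31 [683.3 687.5 691.5] [682.4]
0.05 40 28 [681.4 684.7 688.4] [680.9]
0.09 42 33 [677.6 684.  688. ] [677.3]
0.13 24 18 [677.6 681.8 685.2] [677.]
end 0.568 11 6 [153.5 156.7 159.1] [151.6]
end 0.592 28 23 [153.7 157.  160.2] [152.2]
end 0.618 25 20 [154.2 157.4 161.2] [154.2]
side 312 141 (np.float64(0.002556887060388557), array([560.5, -27.5]), array([ 92.3, 118.1]), 16.48)
long [-0.05117746  0.68800249]
-0.11 37 32 [692.  696.3 701.1] [691.7]
-0.07 42 34 [661.6 694.2 698.9] [674.6]
-0.03 48 37 [606.6 691.5 695.9] [606.8]
0.01 46 33 [685.5 689.7 693.7] [685.1]
0.05 50 41 [682.7 686.9 691.7] [682.8]
0.09 51 42 [679.8 684.7 689.5] [679.8]
0.13 30 24 [679.5 682.9 687.7] [679.1]
end 0.568 23 17 [152.3 158.3 162.8] [152.5]
end 0.592 59 35 [154.5 159.3 163.3] [154.6]
end 0.618 59 39 [155.8 161.4 165.9] [156.1]
```

```bash
python3 - <<'E'
from h import *
s=read_state();c=capture("wrist");print(c["tool_from_camera"].round(3).tolist(),c["mtx"].round(1).tolist())
E
```

```text
[[1.0, 0.0, 0.0, 0.0], [0.0, 0.247, -0.969, -0.161], [-0.0, 0.969, 0.247, 0.067], [0.0, 0.0, 0.0, 1.0]] [[323.2, 0.0, 283.8], [0.0, 323.2, 209.8], [0.0, 0.0, 1.0]]
```

Call:
send_rows(moves="60 -15 0 -13 0; 60 -30 0 -27 0; 60 -30 0 -27 0; 60 -30 0 -27 0; 60 -30 0 -27 0; 60 -30 0 -27 0; 60 -30 0 -27 0; 60 -30 0 -27 0; 60 -30 0 -27 0; 60 -30 0 -27 0; 60 -30 0 -27 0; 60 -30 0 -27 0; 60 -30 0 -27 0; 60 -30 0 -27 0; 60 -30 0 -27 0; 60 -30 0 -27 0; 60 -30 0 -27 0; 60 -30 0 -27 0; 60 -15 0 -13 0; 60 0 0 0 0")

```text
time_s: 3.52
position: [0.4927, -0.0584, 0.223]
tcp_rot: [[0.284, 0.004, -0.959], [0.959, -0.003, 0.284], [-0.001, -1.0, -0.005]]
force: [0.1, -0.5, 0.0]
opening: 0.691
```

Call:
send_rows(moves="60 0 0 0 -6.5; 60 0 0 0 -6.5; 60 0 0 0 -6.5; 60 0 0 0 -6.5; 60 0 0 0 -6.4; 60 0 0 0 0; 60 0 0 0 0")

```text
time_s: 4.1
position: [0.489, -0.0529, 0.2226]
tcp_rot: [[-0.277, -0.0, -0.961], [0.961, 0.0, -0.277], [0.0, -1.0, 0.0]]
force: [-0.7, 0.6, 0.3]
opening: 0.691
```

```bash
python3 - <<'E'
from h import *
s=read_state();p=(np.array(s["tcp_rot"]),np.array(s["position"]))
c=capture("wrist");W=cloud(c,p);print(carrier(c,W,[.56,-.03]))
L,E=fit_corner(W);print(len(L),len(E),np.nanmin(W[...,2]),np.nanmedian(W[...,2]))
for y0 in np.arange(-.13,.13,.04):
    s=L[(L[:,1]>y0)&(L[:,1]<y0+.04)&(L[:,0]>.66)];t=s[s[:,2]>.024]
    if len(t):print(round(y0+.02,2),len(s),len(t),np.round(np.percentile(t[:,0],[2,50,98])*1000,1),np.round(np.percentile(s[:,0],[2])*1000,1))
for x0 in np.arange(.53,.63,.025):
    s=E[(E[:,0]>x0)&(E[:,0]<x0+.025)];t=s[s[:,2]>.024]
    if len(t):print("end",round(x0+.0125,3),len(s),len(t),np.round(np.percentile(t[:,1],[2,50,98])*1000,1),np.round(np.percentile(s[:,1],[2])*1000,1))
cv2.imwrite("pics/w1.png",c["image"])
E
```

```text
(np.float64(0.0181943197439437), array([542.5, -34.8]), array([ 52.7, 115.2]), 15.83)
0 0 -0.004508873634227584 0.00012808112123080528
```

View pics/w1.png

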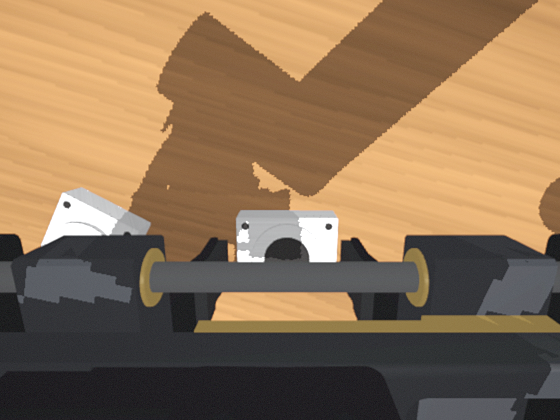

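Call:
send_rows(moves="60 0 20 0 0; 60 0 35 0 0; 60 0 35 0 0; 60 0 35 0 0; 60 0 35 0 0; 60 0 30 0 0; 60 0 14 0 0; 60 0 6 0 0; 60 0 0 0 0; 60 2 0 -4 0; 60 0 0 -4 0; 60 0 0 -3 0; 60 0 0 -2 0; 60 0 0 -2 0; 60 0 0 -2 0; 60 0 0 0 0; 60 0 0 0 0")

```text
time_s: 5.62
position: [0.5053, -0.047, 0.0127]
tcp_rot: [[-0.279, 0.0, -0.96], [0.96, -0.0, -0.279], [-0.0, -1.0, -0.0]]
force: [0.1, 0.4, 0.2]
opening: 0.689
```

Call:
send_rows(moves="60 0 0 -2 0; 60 0 0 -3 0; 60 0 0 -4 0.7; 60 0 0 -4 0.7; 60 0 0 -4 0.7; 60 0 0 -4 0.7; 60 0 0 -4 0.7; 60 0 0 -4 0.7; 60 0 0 -4 0.7; 60 0 0 -4 0.7; 60 0 0 -4 0.7; 60 0 0 -4 0.7; 60 0 0 -4 0.7; 60 0 0 -2 0; 60 0 0 0 0")

```text
time_s: 6.87
position: [0.5488, -0.034, 0.0119]
tcp_rot: [[-0.149, -0.013, -0.989], [0.989, 0.003, -0.149], [0.005, -1.0, 0.012]]
force: [-7.6, 1.3, 4.9]
opening: 0.685
```

```bash
cat > m.py <<'E'
from h import *
for n in("top","side"):
    c=capture(n);W=cloud(c);s=read_state()
    print(n,carrier(c,W,[.6,.02]),np.round(s["position"],4),np.round(s["force"],1))
E
python3 m.py
```

```text
top (np.float64(0.059833892997335617), array([645. , -19.5]), array([ 19.8, 113.7]), 0.89) [ 0.5488 -0.034   0.0119] [-8.4  0.5  5.9]
side (np.float64(0.04341796646567606), array([605.1, -23.1]), array([ 91.6, 118.8]), 9.43) [ 0.5488 -0.034   0.0119] [-7.6 -0.   5.4]
```

Call:
send_rows(moves="60 0 0 -3 0.6; 60 0 0 -4 0.7; 60 0 0 -4 0.7; 60 0 0 -4 0.7; 60 0 0 -4 0.7; 60 0 0 -4 0.7; 60 0 0 -4 0.7; 60 0 0 -3 0.7; 60 0 0 -2 0; 60 0 0 0 0")

```text
time_s: 7.9
position: [0.5807, -0.0307, 0.0118]
tcp_rot: [[-0.053, -0.013, -0.999], [0.999, 0.003, -0.053], [0.004, -1.0, 0.013]]
force: [-7.9, 2.0, 4.7]
opening: 0.693
```

```bash
python3 m.py
```

```text
top (np.float64(0.27787684146592695), array([ 622., -257.]), array([ 92.3, 115.3]), 76.56) [ 0.5807 -0.0307  0.0117] [-7.3  1.   5.3]
side (np.float64(0.058903286764154066), array([636.6, -26.1]), array([ 93.8, 121.3]), 1.63) [ 0.5807 -0.0307  0.0117] [-7.4  0.9  5.4]
```

Call:
send_rows(moves="60 0 0 -1.5 0; 60 0 0 -1.5 0; 60 0 0 -1 0; 60 0 0 -1 0; 60 0 0 -1 0; 60 0 0 -1 0; 60 0 0 0 0")

```text
time_s: 8.68
position: [0.5851, -0.0306, 0.0117]
tcp_rot: [[-0.054, -0.018, -0.998], [0.999, 0.003, -0.054], [0.004, -1.0, 0.018]]
force: [-12.7, -0.4, 9.2]
opening: 0.69
```

Call:
send_rows(moves="60 0 0 -1 0; 60 0 0 -1 0; 60 0 0 -1 0; 60 0 0 0 0")

```text
time_s: 9.02
position: [0.585, -0.0306, 0.0118]
tcp_rot: [[-0.054, -0.025, -0.998], [0.999, 0.003, -0.054], [0.004, -1.0, 0.025]]
force: [-16.9, -3.2, 13.3]
opening: 0.691
```

Call:
send_rows(moves="60 0 0 5 0; 60 0 0 10 0; 60 0 0 10 0; 50 0 -20 0 0; 40 0 -25 0 0; 40 0 -15 0 0; 40 0 0 0 6.9; 40 0 0 0 6.9; 40 0 0 0 6.9; 40 0 0 0 6.9; 40 0 0 0 6.9; 40 0 0 0 6.9; 40 0 0 0 6.9; 40 0 0 0 6.9; 40 0 0 0 6.9; 40 0 0 0 6.9; 40 0 0 0 6.9; 40 0 0 0 6.9; 40 0 0 0 6.9; 40 0 0 0 0")

```text
time_s: 10.68
position: [0.5717, -0.0331, 0.0724]
tcp_rot: [[0.998, -0.0, -0.055], [0.055, 0.0, 0.998], [-0.0, -1.0, 0.0]]
force: [-1.2, -0.5, 0.0]
opening: 0.46
```

Call:
send_rows(moves="40 10 0 -10 0; 40 20 0 -20 0; 40 20 0 -25 0; 40 15 0 -25 0; 40 10 0 -10 0; 40 0 0 0 0; 40 0 0 0 0")

```text
time_s: 11.27
position: [0.6513, -0.1189, 0.0721]
tcp_rot: [[0.998, -0.001, -0.058], [0.058, 0.001, 0.998], [-0.001, -1.0, 0.001]]
force: [-0.7, 0.2, 0.1]
opening: 0.457
```

```bash
python3 m.py; python3 - <<'E'
from h import *
c=capture("side");cv2.imwrite("pics/s2.png",cv2.resize(c["image"][130:390,130:470],None,fx=2,fy=2))
s=read_state();print(np.round(s["tcp_rot"],3).tolist(),s["opening"])
E
```

```text
top (np.float64(0.046142735550607016), array([638.8,  -4.9]), array([92.5, 70.4]), -86.78) [ 0.6503 -0.1178  0.0719] [-0.4  0.9  0. ]
side (np.float64(0.06063672724005815), array([641.2, -24.5]), array([ 91.5, 118.5]), 3.18) [ 0.6501 -0.1171  0.0721] [-0.7 -0.2  0.1]
[[0.998, -0.001, -0.059], [0.059, 0.001, 0.998], [-0.001, -1.0, 0.001]] 0.46063585173982546
```

View pics/s2.png

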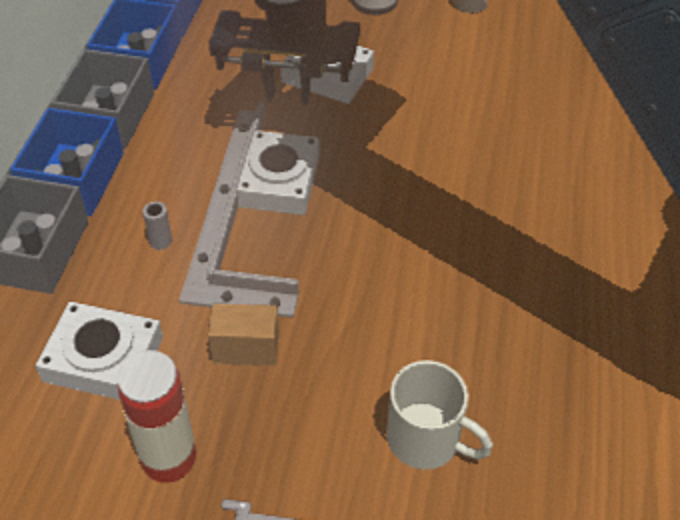

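Call:
send_rows(moves="40 -3 15 0 0; 40 -2 25 0 0; 40 0 14 0 0; 40 0 6 0 0; 40 0 0 5 0; 40 0 0 5 0; 40 0 0 4 0; 40 0 0 3 0; 40 0 0 3 0; 40 0 0 3 0; 40 0 0 3 0; 40 0 0 3 0; 40 0 0 4 0; 40 0 0 4 0; 40 0 0 4 0; 40 0 0 4 0; 40 0 0 4 0; 40 0 0 4 0; 40 0 0 0 0")

```text
time_s: 13.1
position: [0.6447, -0.0675, 0.0133]
tcp_rot: [[0.998, 0.002, -0.058], [0.058, -0.003, 0.998], [0.002, -1.0, -0.003]]
force: [0.6, -3.9, 1.6]
opening: 0.458
```

```bash
python3 m.py
```

```text
top (np.float64(0.05385056445267776), array([649.8,  40.6]), array([30.5, 55.5]), 89.21) [ 0.6446 -0.0674  0.0133] [ 0.5 -4.3  1.4]
side (np.float64(0.04571771874004941), array([642.1,   2.1]), array([ 96.3, 119.3]), 3.25) [ 0.6446 -0.0674  0.0133] [ 0.3 -5.1  3. ]
```

Call:
send_rows(moves="40 0 0 3 0; 40 0 0 4 0; 40 0 0 4 0; 40 0 0 4 0; 40 0 0 4 0; 40 0 0 4 0; 40 0 0 4 0; 40 0 0 4 0; 40 0 0 4 0; 40 0 0 4 0; 40 0 0 4 0; 40 0 0 4 0; 40 0 0 4 0; 40 0 0 4 0; 40 0 0 4 0; 40 0 0 4 0; 40 0 0 4 0; 40 0 0 4 0; 40 0 0 3 0; 40 0 0 0 0")

```text
time_s: 14.97
position: [0.6402, 0.0066, 0.0133]
tcp_rot: [[0.998, 0.002, -0.058], [0.058, -0.002, 0.998], [0.001, -1.0, -0.002]]
force: [-0.1, -6.0, 3.0]
opening: 0.457
```

```bash
python3 m.py
```

```text
top (np.float64(0.11384226093776634), array([643.8, 125.1]), array([16.9, 62.6]), 80.4) [0.6402 0.0067 0.0133] [ 0.2 -5.   3.5]
side (np.float64(0.06590352764726636), array([636.1,  75.1]), array([ 92.9, 120.4]), 3.04) [0.6402 0.0066 0.0132] [ 0.7 -5.4  3. ]
```

Call:
send_rows(moves="40 0 0 3 0; 40 0 0 3 0; 40 0 0 3 0; 40 0 0 3 0; 40 0 0 3 0; 40 0 0 2 0; 40 0 0 1.5 0; 40 0 0 1.5 0; 40 0 0 1 0; 40 0 0 1 0; 40 0 0 1 0; 40 0 0 1 0; 40 0 0 0 0")

```text
time_s: 16.25
position: [0.6388, 0.0298, 0.0132]
tcp_rot: [[0.998, 0.001, -0.058], [0.058, -0.003, 0.998], [0.001, -1.0, -0.003]]
force: [0.0, -8.1, 2.2]
opening: 0.458
```

Call:
send_rows(moves="40 0 0 1 0; 40 0 0 1 0; 40 0 0 0 0")

```text
time_s: 16.5
position: [0.6389, 0.0307, 0.0133]
tcp_rot: [[0.998, 0.002, -0.059], [0.059, -0.004, 0.998], [0.001, -1.0, -0.004]]
force: [-0.4, -11.7, 2.9]
opening: 0.458
```

Call:
send_rows(moves="40 0 0 1 0; 40 0 0 1 0; 40 0 0 1 0; 40 0 0 0 0")

```text
time_s: 16.83
position: [0.6389, 0.0308, 0.0133]
tcp_rot: [[0.998, 0.002, -0.06], [0.06, -0.008, 0.998], [0.001, -1.0, -0.008]]
force: [-1.3, -19.2, 2.3]
opening: 0.461
```

```bash
python3 m.py
```

```text
top (np.float64(0.27763105268423427), array([ 621.8, -256.8]), array([ 91.7, 115.7]), 76.57) [0.6389 0.0308 0.0133] [ -0.3 -18.5   2.7]
side (np.float64(0.08699661141214216), array([634.2, 100. ]), array([ 91.5, 118.6]), 3.27) [0.6389 0.0308 0.0133] [ -0.7 -19.    2.9]
```

Call:
send_rows(moves="40 0 0 -7 0; 40 0 0 -10 0; 40 0 0 -10 0; 40 0 -20 0 0; 40 0 -35 0 0; 40 0 -25 0 0; 40 0 0 0 -6.9; 40 0 0 0 -6.9; 40 0 0 0 -6.9; 40 0 0 0 -6.9; 40 0 0 0 -6.9; 40 0 0 0 -6.9; 40 0 0 0 -6.9; 40 0 0 0 -6.9; 40 0 0 0 -6.9; 40 0 0 0 -6.9; 40 0 0 0 -6.9; 40 0 0 0 -6.9; 40 0 0 0 -6.9; 40 0 0 0 0")

```text
time_s: 18.7
position: [0.6389, 0.0101, 0.0922]
tcp_rot: [[-0.054, -0.001, -0.999], [0.999, 0.001, -0.054], [0.001, -1.0, 0.001]]
force: [0.1, -0.2, 0.5]
opening: 0.46
```

Call:
send_rows(moves="40 10 0 10 0; 40 20 0 20 0; 40 20 0 20 0; 40 20 0 20 0; 40 12 0 12 0; 40 5 0 5 0; 40 0 0 0 0; 40 0 0 0 0")

```text
time_s: 19.37
position: [0.549, 0.092, 0.0928]
tcp_rot: [[-0.051, 0.002, -0.999], [0.999, -0.0, -0.051], [-0.0, -1.0, -0.002]]
force: [0.2, -0.8, -0.1]
opening: 0.465
```

```bash
python3 m.py; python3 - <<'E'
from h import *
c=capture("side");cv2.imwrite("pics/s3.png",cv2.resize(c["image"][170:320,180:360],None,fx=4,fy=4,interpolation=cv2.INTER_CUBIC))
s=read_state();print(np.round(s["tcp_rot"],3).tolist(),s["opening"])
E
```

```text
top (np.float64(0.09533481856382191), array([666.2,  88.6]), array([119.4,  52.6]), -22.1) [0.5496 0.0916 0.0928] [0.4 0.1 0.4]
side (np.float64(0.08854407469330598), array([634.6, 101.5]), array([ 94.2, 120.4]), 2.05) [0.5496 0.0912 0.0927] [-0.2 -0.1 -1.3]
[[-0.051, 0.001, -0.999], [0.999, -0.0, -0.051], [-0.0, -1.0, -0.001]] 0.46173468215745356
```

View pics/s3.png

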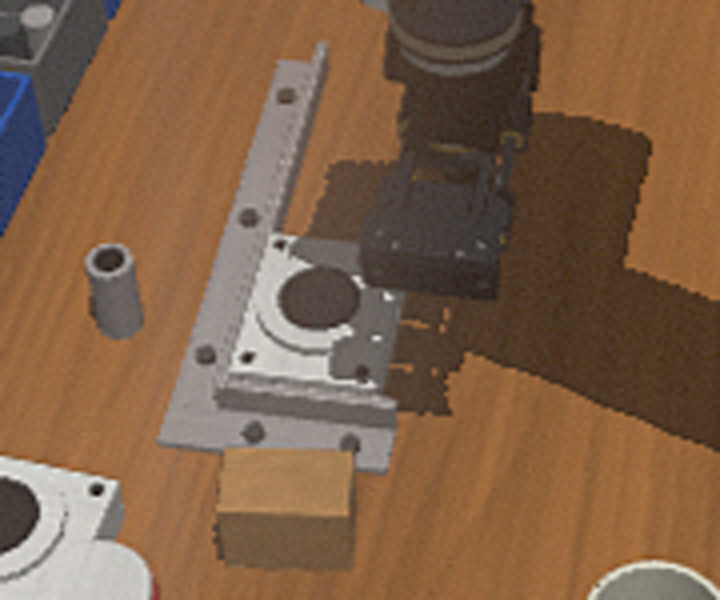

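Call:
send_rows(moves="40 0 20 0 0; 40 0 30 0 0; 40 0 20 0 0; 40 0 9 0 0; 40 0 0 -3 0; 40 0 0 -4 0; 40 0 0 -4 0; 40 0 0 -4 0; 40 0 0 -3 0; 40 0 0 -3 0; 40 0 0 -2 0; 40 0 0 -1.5 0; 40 0 0 -1.5 0; 40 0 0 -1 0; 40 0 0 -1 0; 40 0 0 -1 0; 40 0 0 0 0")

```text
time_s: 21.03
position: [0.577, 0.0936, 0.0135]
tcp_rot: [[-0.052, 0.0, -0.999], [0.999, 0.0, -0.052], [0.0, -1.0, -0.0]]
force: [0.1, -0.2, 0.5]
opening: 0.459
```

Call:
send_rows(moves="40 0 0 -1 0; 40 0 0 -1 0; 40 0 0 -1 0; 40 0 0 0 0")

```text
time_s: 21.37
position: [0.5779, 0.0937, 0.0134]
tcp_rot: [[-0.053, -0.004, -0.999], [0.999, -0.0, -0.053], [0.0, -1.0, 0.004]]
force: [-4.4, -1.4, 2.9]
opening: 0.457
```

Call:
send_rows(moves="40 0 0 -1 0; 40 0 0 -1 0; 40 0 0 -1 0; 40 0 0 0 0")

```text
time_s: 21.7
position: [0.578, 0.0938, 0.0133]
tcp_rot: [[-0.054, -0.01, -0.999], [0.999, -0.001, -0.054], [0.0, -1.0, 0.01]]
force: [-9.0, -2.0, 7.3]
opening: 0.46
```

Call:
send_rows(moves="40 0 0 -1 0; 40 0 0 -1 0; 40 0 0 -1 0; 40 0 0 0 0; 40 0 0 5 0; 40 0 0 10 0; 40 0 0 15 0; 40 0 -20 15 0; 40 0 -30 20 0; 40 -15 -30 20 0; 40 -30 -20 10 0; 40 -35 -20 10 0; 40 -35 -20 10 0; 40 -35 -20 10 0; 40 -35 0 0 0; 40 -35 0 0 0; 40 -20 0 0 0; 40 0 0 0 0; 40 0 0 0 0")

```text
time_s: 23.28
position: [0.4744, -0.1536, 0.1738]
tcp_rot: [[-0.049, 0.002, -0.999], [0.999, -0.001, -0.049], [-0.001, -1.0, -0.002]]
force: [-0.5, 0.1, -0.6]
opening: 0.458
```

```bash
python3 m.py; python3 - <<'E'
from h import *
c=capture("top");W=cloud(c);cv2.imwrite("pics/t4.png",cv2.resize(c["image"][150:330,140:340],None,fx=3.3,fy=3.3,interpolation=cv2.INTER_CUBIC))
print(carrier(c,W,[.634,.096]))
for o in("socket","carton"):
    for d in masks_of(c,o)[:1]:
        p=W[d["region"]];p=p[np.isfinite(p[:,2])];q=p[p[:,2]>.05];print(o,q.mean(0).round(3))
E
```

```text
top (np.float64(0.08441226976004605), array([632.8,  97.8]), array([ 93.3, 115.1]), 3.54) [ 0.4738 -0.1522  0.1735] [ 0.2 -0.2  0.1]
side (np.float64(0.08592617553550867), array([633.3,  99.2]), array([ 90.1, 116.5]), 3.18) [ 0.4734 -0.1509  0.1734] [ 0.   0.4 -0.3]
(np.float64(0.002709170467803004), array([631.8,  97.6]), array([ 92., 115.]), 3.87)
carton [0.612 0.243 0.059]
```

View pics/t4.png

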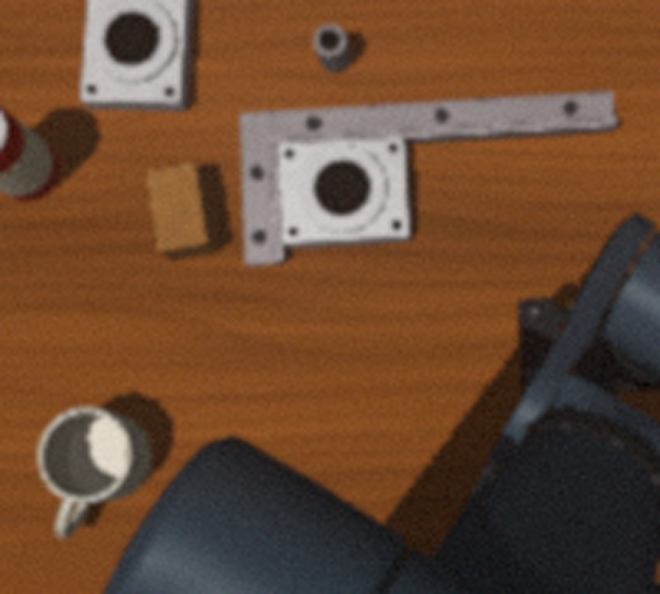

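```bash
python3 -c "from rig import *; print(hand_in())"
```

```text
the job is handed in; nothing more can be done
None
```

I pushed the carrier nearest the robot against the long rail while turning it square, then slid it along the rail to the end stop. I finished by pushing it against the long rail once more, and handed the job in at about 23.5 s. No verdict came back.

- **Contact:** each push ended with the fingers stopped dead while the force kept rising. It reached about 17 N at the rail, 19 N at the end stop and at least 9 N on the last push at the rail. I read no force at the end of that last push.
- **Final position:** the top view put the carrier at about (0.632, 0.098) m, turned 3.5–3.9°. The side view put it at (0.633, 0.099) m, turned 3.2°. Home, worked out from my fit of the corner, is (0.634, 0.096) m at 3.1°. The differences of 2–3 mm are about the cameras' accuracy, so I relied on the contact stops for the last millimetres.
- **Squareness:** the top view's worst reading is about 0.8° off the rail, inside the 2.3° allowed.
- **Bystanders:** the carton measured within about 1 mm of where it began. The network missed the socket in the last check, but the picture shows it standing in place. I did not measure the others again at the end, and the arm never came near them while low. The gripper was clear of everything at hand-in.

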